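Open the card rack's hold-down bail and pull the faulty board

ROBOT

A 7-joint arm with a two-finger parallel gripper is mounted at the origin on the work surface. World frame = base frame: x ahead of the robot, y to its left, z up, the work surface at z = 0. Lengths are in mm, angles in rad, forces in N, time in s.
With the tool pointing down it reaches from about 400 to 875 mm from the base axis. Payload 19.3 kg.
Tool frame: the origin (TCP) lies at the very end of the fingers, on their centre line; the grasp point (between the pads) lies 19 mm behind it (grip_point_offset is the z of the grasp point in the tool frame, in mm); z points along the fingers, x is the direction in which the jaws open and shut, and the axes are right-handed (so a half turn about z gives the same grasp; the last joint's range is limited). The gripper opens to 85 mm and grips with 20 to 120 N. Pads are 22 mm wide; open, the fingers measure 114 mm over their backs; the gripper's body (76 mm by 85 mm) begins 54 mm behind the grasp point. The pads swing forward as they close: fully open they stand 13 mm farther back than shut.
Start: joints at [1.262, 0.521, -0.036, 1.599, 0.021, 1.021, -0.113], TCP at [147.807, -607.262, 231.291] pointing down, gripper open.
Joint ranges: [-2.91, 2.91], [-0.3, 2.13], [-1.5, 1.42], [0.17, 2.43], [-1.26, 4.41], [0.16, 1.93], [-2.52, 2.52]. Speed limits (rad/s): [1.89, 1.89, 2.39, 2.39, 3.01, 3.01, 3.01].

INTERFACE

Orientations are given as a 3x3 rotation matrix whose columns are the frame's x, y, z axes.
In Python, from workcell import movep, movel, goto_joints, open_gripper, clamp, wait, inverse_kinematics, read_state, camera, PlanningError, finish_job, grip_point_offset gives the robot as it stands. Calls block until the motion is done:
- movep(position, orientation): joint-space move of the TCP to a pose.
- movel(position, frame=None, max_speed=150, guard=None): straight line of the TCP; frame=None keeps the orientation; max_speed is the mean speed in mm/s. With guard (N) it stops when the force on the tool has changed by that much, and returns True; else False.
- goto_joints(angles): joint-space move.
- open_gripper() and clamp(): open the fingers fully, or close them until they stop; the grip force is fixed at half the most.
- wait(seconds).
- inverse_kinematics(position, orientation): joint angles nearest the present ones, or None.
- read_state(): the state.
- camera(name): name is "side" or "top"; returns a dict with "image" (420x560x3 uint8, blue, green, red), "range_z" (420x560 float32, mm along the optical axis (not along the pixel's ray), 0 where there is no reading), "fx", "fy", "cx", "cy" (pixels), "cam_to_world" (4x4, takes a point from camera to world coordinates). Camera axes: x right, y up, looking along -z (the intrinsics and any distortion apply to the point x, -y, -z); pixel columns grow to the right and rows downward; lengths in mm; the calibration is good to about 2 mm. A picture is of the moment at which its call begins.
A pose or a line that the arm cannot do raises PlanningError and nothing moves.
- finish_job(): hands the job in, once; it reports no verdict.
The state is a dict: "time": time; "qpos": joint angles; "qvel": joint speeds; "joint_efforts": joint torques, N m; "eef_pos": TCP position; "tool_rot": TCP orientation; "ft_force": force on the tool from outside, world axes, zero at the start; "torque": the same for the moment, N m; "finger_gap": finger opening in mm.
Only numpy, scipy, OpenCV 4.12 (cv2) and the standard library are available. Lean on these libraries where they do the work, as an engineer would, in place of code of your own. Each camera call takes 0.05 s, during which the arm holds its last target. There are 200 camera calls.

TASK

Pull the faulty board, the one with the red pull, out of the card rack for repair: swing the rack's yellow hold-down bail right over until it snaps into its open detent, then draw the board straight up out of its guides and lower it, upright and without dropping it, into a slot of the black comb stand. Leave the rack standing where it is, the other two boards plugged in, and everything else on the bench undisturbed.

Things in the scene. Friction and masses are not known exactly. Their poses are not given: they have to be found in the camera images.
- rack: Aluminium card rack, 150 x 152 x 148 mm (x, y, z), 3 kg, loose on rubber feet: pushed high up with about 14 N it tips. Origin: centre of its underside. x along the boards, towards the bail's hinge; y across the slots; z up. Side plates at y = +-67 mm up to z = 94 mm (hinge ears at x = 36 to 74 mm: up to 148 mm)
- rack_floor (a point): Middle of the rack's floor, z = 14 mm, axes as the rack. Five slots, 6 mm wide, at y = -48, -24, 0, 24, 48 mm; boards in those at -48, 0 and 48 in any order, the others empty. White guides at x = +-58 to +-66 mm up to z = 84 mm of the rack; end rails outside them up to 85 mm
- bail_hinge (a point): Middle of the bail's hinge axis: x = 50, y = 0, z = 104 mm in the rack's frame, axes as the rack; the hinge turns about y
- bail_bar (a point): Centre of the yellow bail's flat cross bar: 152 mm along y, 24 mm wide, 8 mm thick, 95 mm from the hinge axis, on two arms outside the rack (y = +-74 mm). Axes turn with the bail: x to the hinge, z out of the top face. Shut, it lies 2 mm above the boards' rails, between which are gaps 38 mm wide (y = 5 to 43 and -43 to -5 mm); no pull is within 20 mm of its edges
- bail (a joint): Bail angle: 0 shut flat over the boards (starts at 0 to 0.15), 1.57 upright, 2.2 at the open stop, the bar then at x = 106, z = 181 mm of the rack. Stiff hinge: it stays where left. From 1.5 to 1.75 lips on its arms ride up onto two sprung balls in the ears (5 to 8 N at the bar); it slides over them to about 2.1, then snaps to the stop and stays. Pushing on at the stop can tip the rack
- board_red: Faulty board, RED pull: circuit board 130 x 3 x 80 mm (x, y, z) standing on edge, about 0.2 kg, with a rail 10 mm thick along its top (z = 76 to 84 mm). Origin: middle of the lower edge; x along the board (same way as the rack's x), y through it, z up. Its small components touch nothing. It slides freely in its guides and is clear of them once raised 75 mm
- board_red_pull (a point): Centre of the red pull, a block 34 x 10 x 20 mm (x, y, z) on the rail, at x = 8, y = 0, z = 94 mm in the board's frame, axes as the board. There are 38 mm free between the pulls of neighbouring boards
- board_white: Board of the same build with a WHITE pull; it stays in the rack. Origin and axes as for the red one
- board_blue: Board of the same build with a BLUE pull; it stays in the rack. Origin and axes as for the red one
- stand: Black comb stand for boards, fixed to the bench: base 150 x 100 x 12 mm with four fins 12 mm thick at each end (x = +-36 to +-60, y = -36, -12, 12, 36 mm, round tops at z = 56 mm). Three empty slots along x, 12 mm wide, at y = -24, 0, 24 mm. Origin: centre of its underside. A board stands lengthwise in a slot, either way round, its middle near the stand's middle
- stand_slot (a point): Middle of the middle slot's floor, 12 mm above the bench; x along the slot
- screwdriver: Orange screwdriver, 190 mm, lying loose on the bench (leave alone)
- spanner: Steel spanner, 160 mm, lying loose (leave alone)
- tub: White screw-top tub, 72 mm wide, 85 mm high (leave alone); origin under its centre
- flask: Amber bottle, 60 mm wide, 150 mm high (leave alone); origin under its centre
- tin: Flat brown tin, 80 mm wide, 34 mm high (leave alone)
- drawer: Clear plastic small-parts drawer, 150 x 60 x 46 mm (leave alone)
- vise: Small steel drill vise, 160 x 70 x 52 mm (leave alone)
Not all that is in view belongs to the job. Leave any pink look-alike of the rack alone.

How it is judged (in metres and radians):
On the way, in this order (a step that is already met when the one before it is completed fails the run):
1. the bail is swung over and seated in its open detent (beyond 2.12 rad) (value of joint bail above 2.12 rad), for 0.2 s.
2. the red board is drawn up out of the guides (z of board_red in the frame of rack above 0.085 m), for 0.1 s.
At the end, for the whole second after the job is handed in: Bail open in its detent (over 2.12 rad). Red board at rest in a slot of the stand: on its floor within 5 mm, within 20 mm of the middle, in line within 0.2 rad, leaning under 0.3 rad. Other boards plugged in (raised under 6 mm); rack level, within 15 mm of its start (value of joint bail above 2.12 rad and z of board_red in the frame of stand between 0.008 and 0.017 m and y of board_red in the frame of stand between -0.031 and 0.031 m and x of board_red in the frame of stand between -0.02 and 0.02 m and angle between the x axis of board_red and the x axis of stand, either way round below 0.2 rad and angle between board_red's own z axis and vertical below 0.3 rad and linear speed of board_red below 0.02 m/s and z of each of board_white, board_blue in the frame of rack below 0.02 m and distance of rack from where it was at the start of the episode below 0.015 m and angle between rack's own z axis and vertical below 0.05 rad); the robot touches nothing.
It fails at once if the rack is shoved more than 25 mm or tipped more than 0.15 rad (distance of rack from where it was at the start of the episode above 0.025 m or angle between rack's own z axis and vertical above 0.15 rad).
It fails at once if the red board is dropped (falls faster than 0.45 m/s out of the fingers) (contact force between the fingers and board_red below 0.05 N and linear speed of board_red above 0.45 m/s).
It fails at once if another board is pulled out of its slot (z of any of board_white, board_blue in the frame of rack above 0.04 m).
It fails at once if something else on the bench is moved more than 30 mm (distance of any of screwdriver, spanner, tub, flask, tin, drawer, vise from where it was at the start of the episode above 0.03 m).
It also fails if it takes over 61 s, if anything falls off the work surface, if the arm or the gripper's body presses on something with over 40 N, if the wrist force passes 120 N, or if a joint passes its speed limit or range.

## Working session

There is one attempt and no reset: what is moved stays moved. The work goes in short steps, each a Python script; the robot and the scene stay as the last script left them, time stands still between calls to the robot, and variables do not carry over. Pictures are saved under pics/ and viewed, about 8 in all and at most 12, crops included, and the job is handed in when it is done.

```bash
mkdir -p pics; ls
python3 - <<'E'
from workcell import *
import cv2,numpy as np
print(grip_point_offset, read_state())
for n in("top","side"):
    c=camera(n); cv2.imwrite(f"pics/{n}0.png",c["image"]); np.savez(f"{n}0.npz",**c)
    print(n,c["fx"],c["fy"],c["cx"],c["cy"],c["cam_to_world"].round(3).tolist(),[k for k in c])
E
```

```text
pics
-18.700000000000003 {'time': 0.0, 'qpos': array([ 1.26182155,  0.52202037, -0.03631818,  1.59998099,  0.02121527,
        1.02115242, -0.11281062]), 'qvel': array([-1.13161781e-03,  5.17747545e-06, -1.64784370e-03, -2.82206369e-04,
       -3.83232444e-04,  1.59786482e-05,  5.98572884e-04]), 'joint_efforts': array([-3.39963417e-04, -9.27105403e+01,  1.97998904e+00, -3.69926906e+01,
        1.78713439e-02,  8.21323920e-03,  2.33147807e-05]), 'eef_pos': array([ 147.69279486, -606.94580368,  230.73157299]), 'tool_rot': array([[ 2.36491630e-01, -9.71633453e-01, -3.77195335e-04],
       [-9.71632820e-01, -2.36491908e-01,  1.11357676e-03],
       [-1.17119208e-03,  1.03143783e-04, -9.99999309e-01]]), 'ft_force': array([ 1.49985057, -0.41566658, -0.59513942]), 'torque': array([ 0.04450873, -0.01864   , -0.02285657]), 'finger_gap': 85.77689642603916}
top 510.1398183169071 510.1398183169071 280.39203991611123 217.85618595472837 [[0.024, 0.98, -0.197, 173.414], [-1.0, 0.022, -0.011, -8.391], [-0.006, 0.197, 0.98, 1685.603], [0.0, 0.0, 0.0, 1.0]] ['image', 'range_z', 'fx', 'fy', 'cx', 'cy', 'cam_to_world']
side 495.2621862802718 495.2621862802718 287.7713284252428 220.87135373394887 [[0.968, 0.189, -0.163, 241.102], [-0.25, 0.721, -0.647, -975.168], [-0.005, 0.667, 0.745, 1239.512], [0.0, 0.0, 0.0, 1.0]] ['image', 'range_z', 'fx', 'fy', 'cx', 'cy', 'cam_to_world']
```

View pics/top0.png

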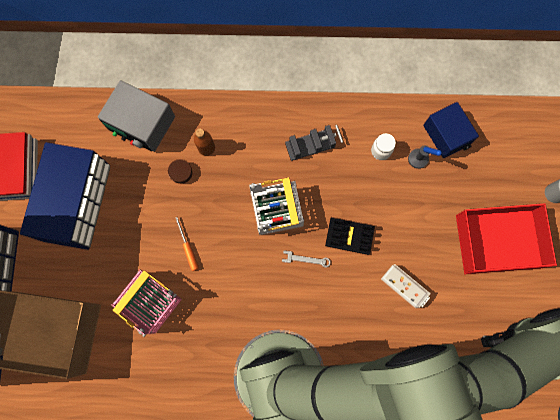

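View pics/side0.png

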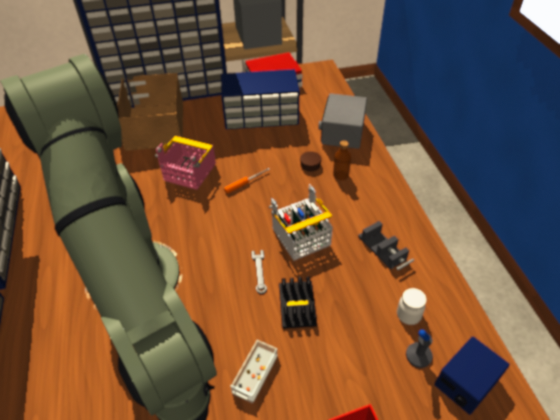

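The top view shows the rack at (277,206) with its yellow bar at (291,203), and the stand at (352,236). Candidates for the rack are the grey one at (277,206) and the pink look-alike at (146,300); by the description I choose the grey one. Candidates for the red pull are the red block in the rack at about (275,200), the red tray (505,240) and the red book (10,165); I choose the block in the rack. I'll check that in one close crop and measure.

```bash
cat > h.py <<'E'
import numpy as np, cv2
from workcell import *
def world(c,uv,z=None):
    """pixels (N,2) -> world; by the depth, or on plane z"""
    uv=np.atleast_2d(uv).astype(float); T=c["cam_to_world"]
    d=np.c_[(uv[:,0]-c["cx"])/c["fx"],-(uv[:,1]-c["cy"])/c["fy"],-np.ones(len(uv))]
    if z is None: s=c["range_z"][uv[:,1].astype(int),uv[:,0].astype(int)]
    else: s=(z-T[2,3])/(d@T[2,:3])
    return (d*np.asarray(s)[:,None])@T[:3,:3].T+T[:3,3]
def blobs(c,lo,hi,box,amin=6):
    u0,v0,u1,v1=box
    hsv=cv2.cvtColor(c["image"],cv2.COLOR_BGR2HSV)[v0:v1,u0:u1]
    m=cv2.inRange(hsv,lo,hi); n,l,st,ce=cv2.connectedComponentsWithStats(m)
    out=[]
    for i in range(1,n):
        if st[i,4]>=amin:
            v,u=np.nonzero(l==i); out.append(np.c_[u+u0,v+v0])
    return out
E
python3 - <<'E'
from h import *
T=dict(np.load("top0.npz")); S=dict(np.load("side0.npz"))
a=cv2.resize(T["image"][160:270,230:400],None,fx=4.5,fy=4.5,interpolation=cv2.INTER_CUBIC)[:,:400*2]
b=cv2.resize(S["image"][170:340,240:350],None,fx=3,fy=3,interpolation=cv2.INTER_CUBIC)
cv2.imwrite("pics/c1.png",a); 
for n,c,bx in(("top",T,(240,165,400,270)),("side",S,(240,170,350,340))):
  for k,lo,hi in(("yel",(22,120,120),(34,255,255)),("red",(0,150,90),(6,255,255)),("red2",(174,150,90),(180,255,255)),("blue",(100,120,60),(125,255,255))):
    for p in blobs(c,lo,hi,bx):
        w=world(c,p); w=w[np.isfinite(w).all(1)]
        r=cv2.minAreaRect(w[:,:2].astype(np.float32))
        print(n,k,len(p),p.mean(0).round(1),"med",np.median(w,0).round(1),"z",np.percentile(w[:,2],[5,95]).round(),"rect",np.round(r[0],1),np.round(r[1],1),round(r[2],1))
# stand: dark
v,u=np.mgrid[210:262,318:390]; p=np.c_[u.ravel(),v.ravel()]; w=world(T,p)
col=T["image"][p[:,1],p[:,0]].max(1)
for z0,z1 in((6,25),(48,62)):
    s=w[(w[:,2]>z0)&(w[:,2]<z1)&(col<90)]; r=cv2.minAreaRect(s[:,:2].astype(np.float32)); print("stand",z0,len(s),r)
v,u=np.mgrid[165:245,235:315]; p=np.c_[u.ravel(),v.ravel()]; w=world(T,p)
s=w[(w[:,2]>50)]; print("rack",cv2.minAreaRect(s[:,:2].astype(np.float32)), s[:,2].max())
E
```

```text
top yel 334 [289.8 200.5] med [544.2 -20.1 122. ] z [115. 128.] rect [545.6 -19.3] [151.8  30.1] 16.7
top yel 6 [276.  180.5] med [609.7  25.5 113.7] z [112. 121.] rect [610.6  25.6] [6.7 2.9] 85.4
top yel 52 [350.1 235.4] med [ 456.8 -222.9   12. ] z [ 6. 17.] rect [ 456.7 -223.1] [11.4 58.5] 81.3
top red 40 [277.2 218.7] med [485.1  19.2 118. ] z [105. 124.] rect [486.8  18.5] [ 9.8 32.8] 13.8
top blue 9 [271. 195.] med [575.1  41.6  69.5] z [62. 74.] rect [573.5  41.7] [7.  6.7] 88.7
top blue 32 [274.3 204.4] med [531.6  29.8 117.5] z [104. 124.] rect [532.1  29.3] [ 7.  31.7] 13.6
side yel 300 [306.5 221.2] med [539.6 -22.1 122.1] z [114. 126.] rect [569.3  29.7] [237.1 124.5] 23.4
side yel 117 [297.2 302.6] med [ 456.8 -224.9   13.2] z [ 8. 17.] rect [ 454.1 -237.9] [47.9 65. ] 81.2
side red 48 [286.8 218.3] med [485.9  12.  115. ] z [ 75. 122.] rect [499.1  58.2] [129.   18.5] 75.5
side blue 35 [300.6 213.2] med [532.3  17.9 117.4] z [107. 122.] rect [531.9  24.6] [ 9.8 31.6] 12.5
stand 6 895 ((455.88751220703125, -218.5149688720703), (204.1245880126953, 99.15190887451172), 80.16950225830078)
stand 48 198 ((455.52996826171875, -221.7599334716797), (119.68624877929688, 80.45751190185547), 79.31878662109375)
rack ((397.96319580078125, -8.493362426757812), (438.6246643066406, 150.24459838867188), 12.373008728027344) 1685.6028144821728
```

View pics/c1.png

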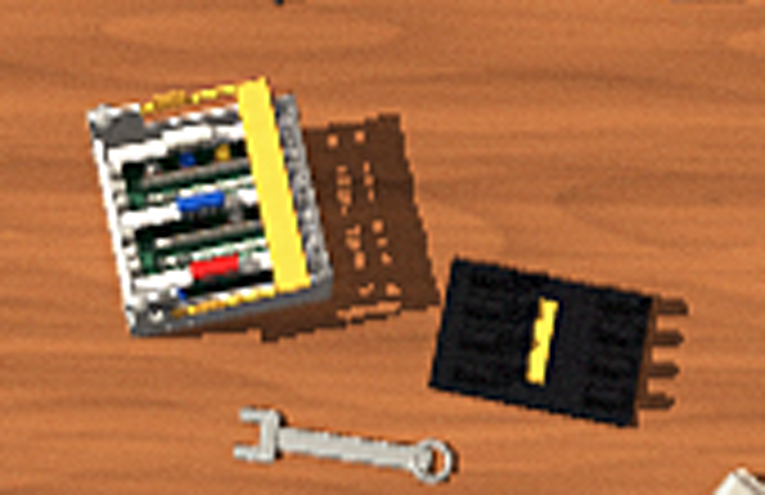

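The crop shows a grey rack with red, blue and white pulls (red at (215,265) in the crop), the bail bar on the right, and an empty stand with its middle mark at (542,340). That confirms red in slot y=+48, rack yaw about 103.5°, origin about (534.5, 22), and the bail at about 0.15. Next I check reach for a hook under the bar.

```bash
cat > plan.py <<'E'
from h import *
a=np.radians(103.5); XR=np.array([np.cos(a),np.sin(a),0]); YR=np.array([-np.sin(a),np.cos(a),0]); ZR=np.array([0,0,1.]); O=np.array([534.5,22,0])
def rk(x,y,z): return O+x*XR+y*YR+z*ZR
YG=24.   # gap between the rails of the blue board and the red one
def hook(th,back=0,sgn=1,h=11):
    """TCP pose with closed fingers against the bail's underside at angle th"""
    e=np.clip(th,np.radians(30),np.pi/2)
    u=np.array([-np.cos(th),np.sin(th)]); t=np.array([np.sin(th),np.cos(th)])
    d=np.array([np.cos(e),-np.sin(e)]); n=np.array([np.sin(e),np.cos(e)]); H=np.array([50,104.])
    if th<=np.pi/2: s=np.interp(th,[.15,.6],[10,37]); p=H+107*u-4*t-h*n+(s-back)*d
    else: p=H+83*u-4*t-h*n+(13-back)*d
    z=d[0]*XR+d[1]*ZR; y=sgn*(n[0]*XR+n[1]*ZR); x=np.cross(y,z)
    return rk(p[0],YG,p[1]),np.c_[x,y,z]
E
python3 - <<'E'
from plan import *
for s in(1,-1):
    for th,b in((.15,110),(.15,40),(.1,0),(.5,0),(.9,0),(1.3,0),(1.57,0),(1.9,0),(2.2,0)):
        P,R=hook(th,b,s); q=inverse_kinematics(P,R); print(s,th,b,P.round(),None if q is None else np.round(q,2))
xs=np.array([np.cos(np.radians(80)),np.sin(np.radians(80)),0])
for nm,P,X in(("red",rk(8,48,101),XR),("redup",rk(8,48,220),XR),("stand",np.array([457.4,-214,260]),xs),("standlow",np.array([457.4,-214,100]),xs)):
    for s in(1,-1):
        z=-ZR; R=np.c_[s*X,np.cross(z,s*X),z]; q=inverse_kinematics(P,R); print(nm,s,None if q is None else np.round(q,2))
E
```

```text
1 0.15 110 [ 546. -128.  157.] [ 0.41  0.98  0.16  1.4  -0.78  1.68 -2.04]
1 0.15 40 [532. -69. 122.] [ 0.38  0.97  0.1   1.54 -0.8   1.54 -2.01]
1 0.1 0 [524. -36.  96.] [ 0.36  0.98  0.06  1.6  -0.82  1.45 -1.99]
1 0.5 0 [517.  -7. 127.] [ 0.32  0.91  0.06  1.66 -0.84  1.44 -2.01]
1 0.9 0 [512.  11. 150.] [ 0.22  0.67  0.    1.81 -0.67  1.11 -2.24]
1 1.3 0 [507.  33. 167.] [-0.25  0.49  0.32  1.93 -0.54  0.89 -2.49]
1 1.57 0 [503.  50. 174.] [-0.86  0.59  0.91  2.   -0.62  0.86 -2.5 ]
1 1.9 0 [497.  77. 171.] [-0.96  0.64  1.01  2.01 -0.71  0.89 -2.47]
1 2.2 0 [491.  99. 160.] [-1.01  0.67  1.01  2.02 -0.75  0.88 -2.48]
-1 0.15 110 [ 546. -128.  157.] [ 0.89  1.07 -0.71  1.37 -0.25  1.47  0.62]
-1 0.15 40 [532. -69. 122.] [ 0.87  1.08 -0.74  1.5  -0.25  1.31  0.63]
-1 0.1 0 [524. -36.  96.] [ 0.85  1.11 -0.75  1.57 -0.24  1.21  0.63]
-1 0.5 0 [517.  -7. 127.] [ 0.84  1.05 -0.78  1.63 -0.28  1.18  0.6 ]
-1 0.9 0 [512.  11. 150.] [ 0.76  0.8  -0.81  1.78 -0.11  0.97  0.37]
-1 1.3 0 [507.  33. 167.] [ 0.51  0.56 -0.71  1.89  0.11  0.84  0.03]
-1 1.57 0 [503.  50. 174.] [ 0.36  0.51 -0.77  1.94  0.45  0.88 -0.41]
-1 1.9 0 [497.  77. 171.] [ 0.37  0.53 -0.86  1.95  0.52  0.9  -0.52]
-1 2.2 0 [491.  99. 160.] [ 0.35  0.56 -0.9   1.96  0.57  0.89 -0.61]
red 1 [ 0.42  0.61 -0.77  2.04  0.63  0.74  1.05]
red -1 [ 0.15  0.53 -0.4   2.05  0.35  0.62 -1.82]
redup 1 [ 0.7   0.55 -1.17  1.93  0.58  1.06  1.08]
redup -1 [ 0.3   0.36 -0.57  1.95  0.25  0.9  -1.74]
stand 1 [ 0.93  0.38 -0.79  1.85  0.31  1.04  1.41]
stand -1 [ 0.45  0.3  -0.17  1.87  0.06  0.97 -1.48]
standlow 1 [ 0.82  0.61 -0.67  2.    0.56  0.73  1.2 ]
standlow -1 [ 0.39  0.53 -0.09  2.02  0.08  0.6  -1.5 ]
```

Run:
```python
from plan import *
clamp()
P,R=hook(.13,100,-1)
movep(P+[0,0,120],R); movel(P,R); 
g=lambda s:(s["eef_pos"].round(1),s["ft_force"].round(1),s["time"])
print(P,g(read_state()),read_state()["finger_gap"])
for b in(40,15):
    P,R=hook(.13,b,-1); print(movel(P,R,80,guard=6),P.round(1),g(read_state()))
c=camera("side"); t=camera("top")
a=cv2.resize(c["image"][150:310,215:375],(500,500),interpolation=cv2.INTER_CUBIC)
b=cv2.resize(t["image"][150:260,230:340],(300,300),interpolation=cv2.INTER_CUBIC)
im=np.zeros((500,800,3),np.uint8); im[:,:500]=a; im[:300,500:]=b; cv2.imwrite("pics/hook.png",im)
```

```text
[ 543.85899997 -119.79082209  149.37832624] (array([ 544.2, -119.8,  150.2]), array([ 0.3, -0.5,  0.7]), 4.0333) -0.21175330888242297
False [531.7 -69.3 119.4] (array([532. , -69.7, 119.5]), array([-0.3, -0.6, -0.2]), 4.9333)
False [526.7 -48.2 106.9] (array([526.7, -48.3, 106.9]), array([ 0.1, -0.7,  0.4]), 5.3917)
```

View pics/hook.png

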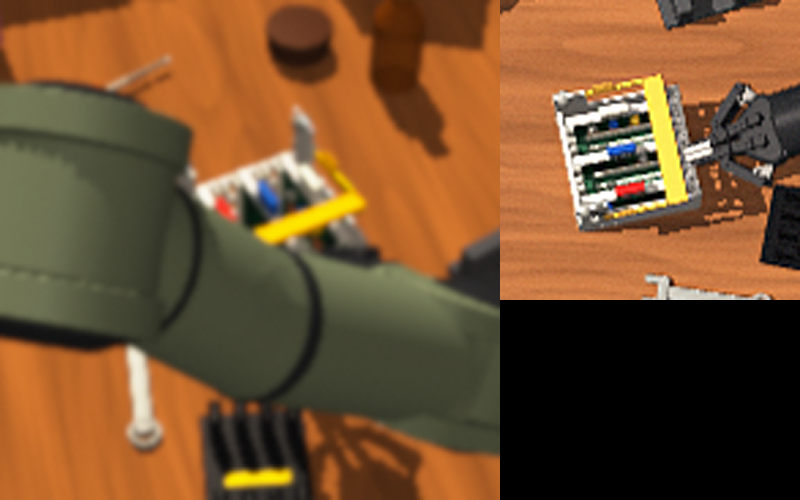

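The crop shows the fingertips at (690,150), just short of the bar, perhaps a little off the middle of the gap between the blue and red rails. I check that by numbers.

Run:
```python
from plan import *
t=camera("top")
def proj(P):
    T=t["cam_to_world"]; p=(P-T[:3,3])@T[:3,:3]; return np.array([t["cx"]+t["fx"]*p[0]/-p[2],t["cy"]-t["fy"]*p[1]/-p[2]]).round(1)
s=read_state(); z=s["tool_rot"][:,2]
print("tip px",proj(s["eef_pos"]),"-40",proj(s["eef_pos"]-40*z))
for x in(-60,-20,40): print("rail px",x,[proj(rk(x,y,98)).tolist() for y in(0,24,48)])
# rack-frame y of finger points and rail points, by depth
v,u=np.mgrid[175:245,245:330]; p=np.c_[u.ravel(),v.ravel()]; w=world(t,p); l=(w-O)@np.c_[XR,YR,ZR]
f=(l[:,0]<-62)&(l[:,0]>-90)&(l[:,2]>100)&(l[:,2]<150); print("finger",f.sum(),np.percentile(l[f],[5,50,95],axis=0).round(1).tolist())
for lo,hi in((-25,-5),(30,55)):
  f=(l[:,0]>lo)&(l[:,0]<hi)&(l[:,2]>92)&(l[:,2]<104)
  print(lo,np.histogram(l[f,1],np.arange(-60,64,4)))
for nm,lo,hi in(("red",(0,150,90),(6,255,255)),("blue",(100,120,60),(125,255,255))):
  for b in blobs(t,lo,hi,(245,175,315,235),15):
    q=(world(t,b)-O)@np.c_[XR,YR,ZR]; print(nm,len(b),np.median(q,0).round(1), (world(t,b.mean(0),118)-O)@np.c_[XR,YR,ZR])
```

```text
tip px [298.8 207.1] -40 [309.8 203.4]
rail px -60 [[295.0, 201.0], [296.6, 208.2], [298.2, 215.4]]
rail px -20 [[282.7, 203.6], [284.3, 210.8], [285.9, 218.0]]
rail px 40 [[264.3, 207.5], [265.9, 214.7], [267.4, 221.9]]
finger 76 [[-88.7, 11.2, 115.0], [-77.7, 24.1, 123.8], [-64.9, 35.7, 135.9]]
-25 (array([0, 3, 4, 7, 2, 0, 0, 0, 0, 0, 0, 0, 0, 2, 7, 5, 1, 0, 0, 0, 0, 0,
       0, 0, 0, 5, 3, 5, 3, 0]), array([-60, -56, -52, -48, -44, -40, -36, -32, -28, -24, -20, -16, -12,
        -8,  -4,   0,   4,   8,  12,  16,  20,  24,  28,  32,  36,  40,
        44,  48,  52,  56,  60]))
30 (array([ 1,  7,  7, 10,  1,  0,  0,  0,  0,  0,  0,  0,  0,  5,  8,  8,  0,
        0,  0,  0,  0,  0,  0,  0,  0,  5,  9,  8,  0,  0]), array([-60, -56, -52, -48, -44, -40, -36, -32, -28, -24, -20, -16, -12,
        -8,  -4,   0,   4,   8,  12,  16,  20,  24,  28,  32,  36,  40,
        44,  48,  52,  56,  60]))
red 40 [  7.8  48.6 116.6] [[  8.13246962  48.29073054 118.        ]]
blue 31 [  8.1   1.2 115.5] [[  7.84020834   1.40386011 118.        ]]
```

The numbers agree: the fingers lie at y = 11 to 36 mm, inside the 5 to 43 mm gap, and the pulls match the model. I insert and swing up.

Run:
```python
from plan import *
P,R=hook(.13,0,-1); print(movel(P,R,60,guard=8))
s=read_state(); print(s["eef_pos"].round(1),P.round(1),s["ft_force"].round(1))
for th in(.3,.5,.7,.9,1.1,1.3,1.45):
    P,R=hook(th,0,-1); g=movel(P,R,70,guard=15); s=read_state()
    print(th,g,np.round(s["eef_pos"]-P,1),(s["ft_force"]@np.c_[XR,YR,ZR]).round(1),round(s["time"],1))
    if g: break
t=camera("top"); c=camera("side")
b=blobs(t,(22,120,120),(34,255,255),(230,150,330,250),30)
for p in b: q=(world(t,p)-O)@np.c_[XR,YR,ZR]; print(len(p),np.median(q,0).round(1))
a=cv2.resize(c["image"][130:310,195:375],(480,480),interpolation=cv2.INTER_CUBIC)
b=cv2.resize(t["image"][150:260,230:340],(320,320),interpolation=cv2.INTER_CUBIC)
im=np.zeros((480,800,3),np.uint8); im[:,:480]=a; im[:320,480:]=b; cv2.imwrite("pics/up.png",im)
```

```text
False
[523.4 -35.2  99.3] [523.6 -35.6  99.4] [-0.2 -0.7 -0.1]
0.3 False [0.  0.3 0.6] [-0.1 -0.2 -0.5] 6.3
0.5 False [-0.1  0.3  0.3] [-0.4 -0.4 -0.9] 6.8
0.7 False [0.  0.1 0.5] [-0.3  1.  -0.1] 7.2
0.9 False [-0.  -0.1 -0.1] [-1.1 -0.3  0.1] 7.5
1.1 False [-0.2 -0.3 -0.6] [ 0.1  0.7 -0.5] 7.9
1.3 False [-0.2 -0.6 -1. ] [-0.1  0.1 -0.1] 8.3
1.45 False [-0.1 -0.8 -1. ] [-1.1  0.1 -0. ] 8.7
37 [ 42.1  50.9 211.6]
```

View pics/up.png

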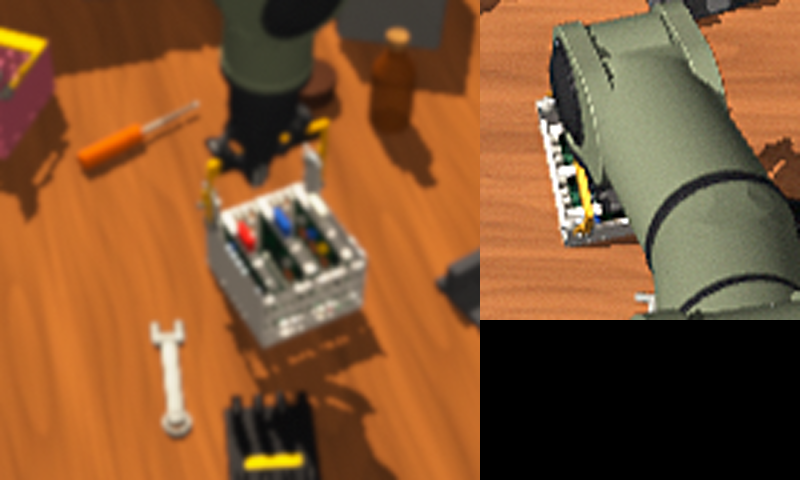

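The bail now stands nearly upright (bar at (270,150), with the fingers behind it), the rack is unmoved and the boards are in place. I push on over the detent with guarded steps.

Run:
```python
from plan import *
F=np.c_[XR,YR,ZR]
for th in(1.57,1.66,1.75,1.9,2.02,2.08,2.12):
    P,R=hook(th,0,-1); g=movel(P,R,50,guard=14 if th<2 else 6); s=read_state()
    print(th,g,np.round((s["eef_pos"]-P)@F,1),(s["ft_force"]@F).round(1),round(s["time"],1))
    if g: break
t=camera("top"); c=camera("side")
for nm,cc,bx in(("t",t,(200,150,330,250)),("s",c,(250,160,350,260))):
  for p in blobs(cc,(22,120,120),(34,255,255),bx,10):
    q=(world(cc,p)-O)@F; print(nm,len(p),np.median(q,0).round(1))
```

```text
1.57 False [-0.1  0.1 -0.4] [-1.2  0.5  0.3] 9.1
1.66 False [-0.7  0.1 -0.2] [-0.1  0.  -1.3] 9.4
1.75 False [-0.1 -0.  -0. ] [-0.2  0.1 -0.2] 9.7
1.9 False [ 0.6  0.  -0.1] [ 0.  -0.2  0.9] 10.1
2.02 False [ 0.5  0.  -0.1] [0.1 0.3 0.3] 10.5
2.08 False [ 0.3  0.1 -0.1] [ 0.6 -0.1  0.6] 10.7
2.12 False [ 0.1  0.1 -0.1] [ 0.  -0.7  0.1] 11.0
```

Run:
```python
from plan import *
t=camera("top"); c=camera("side")
a=cv2.resize(c["image"][130:310,195:375],(480,480),interpolation=cv2.INTER_CUBIC)
b=cv2.resize(t["image"][150:260,230:340],(320,320),interpolation=cv2.INTER_CUBIC)
im=np.zeros((480,800,3),np.uint8); im[:,:480]=a; im[:320,480:]=b; cv2.imwrite("pics/over.png",im)
```

```text
(no output)
```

View pics/over.png

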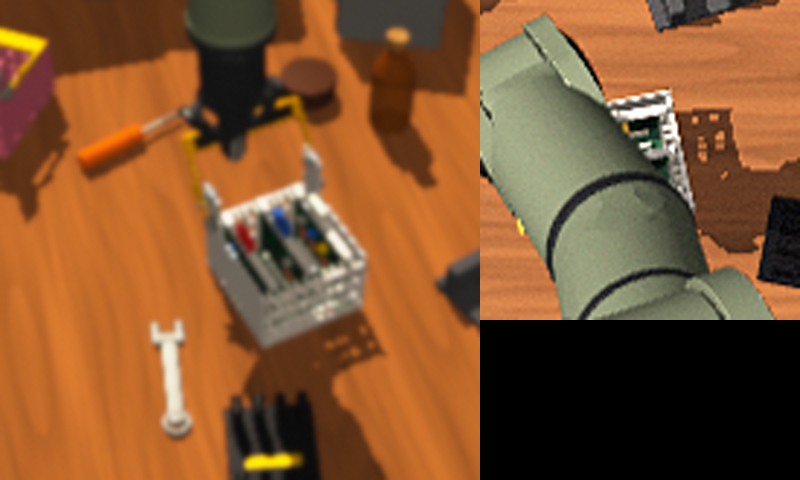

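The bail has swung well over (bar at (290,105), with the fingers behind it), and the rack has not moved. I back off, open the gripper and measure the bail angle and the pull.

Run:
```python
from plan import *
F=np.c_[XR,YR,ZR]
s=read_state(); p=s["eef_pos"]
movel(p-20*XR,None,150); movel(p-20*XR+90*ZR,None,200)
R=np.c_[XR,np.cross(-ZR,XR),-ZR]
Rs=np.c_[-XR,np.cross(-ZR,-XR),-ZR]
open_gripper()
movep(np.array([430,-250,300.]),Rs)
s=read_state(); print(s["time"],s["qpos"].round(2),s["finger_gap"])
t=camera("top"); c=camera("side")
np.savez("t2.npz",**t); np.savez("s2.npz",**c)
for nm,cc,bx in(("t",t,(200,150,330,250)),("s",c,(250,140,350,260))):
  for n2,lo,hi in(("yel",(20,110,60),(36,255,255)),("red",(0,150,80),(6,255,255)),("blue",(100,120,60),(125,255,255))):
   for p in blobs(cc,lo,hi,bx,12):
    q=(world(cc,p)-O)@F; print(nm,n2,len(p),np.median(q,0).round(1),np.percentile(q,[5,95],axis=0).round().tolist())
```

```text
14.0917 [ 0.44  0.24 -0.04  1.84  0.01  1.06 -0.94] 85.2094020741789
t yel 96 [112.5  -2.3 190.8] [[109.0, -73.0, 3.0], [122.0, 65.0, 197.0]]
t red 40 [  8.   48.5 118.7] [[-7.0, 43.0, 103.0], [22.0, 52.0, 123.0]]
t blue 31 [  8.    1.5 116.7] [[-6.0, -3.0, 108.0], [21.0, 4.0, 121.0]]
s yel 24 [-21.1 -44.9  69.6] [[-28.0, -47.0, 34.0], [-5.0, -36.0, 77.0]]
```

The bar sits at (112.5, 191) in the rack's x–z plane, which matches 2.2 rad, so it has snapped. The rack has not moved. Next I grip the red pull along its length, just above the rail, and draw it up.

Run:
```python
from plan import *
F=np.c_[XR,YR,ZR]
Rs=np.c_[-XR,np.cross(-ZR,-XR),-ZR]
G=rk(8,48.3,0)
movep(G+200*ZR,Rs); print(movel(G+130*ZR,Rs,150,guard=8),movel(G+101*ZR,Rs,50,guard=6))
s=read_state(); print((s["eef_pos"]-O)@F,s["ft_force"].round(1))
clamp(); s=read_state(); print("gap",s["finger_gap"],s["ft_force"].round(1),((s["eef_pos"]-O)@F).round(1))
print(movel(G+121*ZR,Rs,40,guard=15)); s=read_state(); print("gap",s["finger_gap"],s["ft_force"].round(1))
if 28<s["finger_gap"]<40:
    print(movel(G+235*ZR,Rs,80,guard=15)); s=read_state(); print("gap",s["finger_gap"],s["ft_force"].round(1),s["time"])
t=camera("top"); c=camera("side"); np.savez("t3.npz",**t); np.savez("s3.npz",**c)
im=np.zeros((480,800,3),np.uint8)
im[:,:480]=cv2.resize(c["image"][130:310,195:375],(480,480),interpolation=cv2.INTER_CUBIC); im[:320,480:]=cv2.resize(t["image"][150:260,230:340],(320,320),interpolation=cv2.INTER_CUBIC)
cv2.imwrite("pics/lift.png",im)
```

```text
False True
[  7.59466539  46.76162671 122.03273786] [ 5.6 -0.9 -2.7]
gap -0.03882035867132318 [-0.3 -1.1  0. ] [  7.8  47.5 122.5]
False
gap 0.3073129303667043 [ 0.4 -0.5 -0. ]
```

View pics/lift.png

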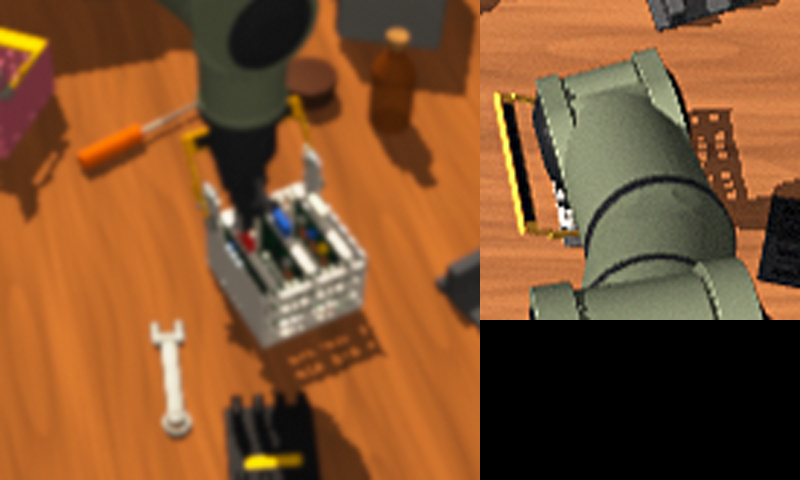

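The descent stopped early at z = 122 with a sideways force and the clamp closed on nothing. The picture shows the closed fingers above the pull at (250,215) with everything undisturbed. I go up, open, and come down in small steps with the force logged.

Run:
```python
from plan import *
F=np.c_[XR,YR,ZR]
Rs=np.c_[-XR,np.cross(-ZR,-XR),-ZR]
G=rk(8,48.3,0)
movel(G+190*ZR,Rs,200); open_gripper()
for z in(150,140,132,126,121,116,111,106):
    g=movel(G+z*ZR,Rs,60,guard=9); wait(.05); s=read_state()
    print(z,g,((s["eef_pos"]-O)@F).round(1),(s["ft_force"]@F).round(1),s["torque"].round(2),round(s["time"],1))
    if g: break
```

```text
150 False [  8.   48.1 150.3] [0.1 0.2 1. ] [-0.02 -0.02 -0.08] 19.5
140 False [  8.   48.4 139.8] [-0.1 -0.4  0.1] [ 0.03 -0.03 -0.03] 19.9
132 False [  8.   48.4 131.8] [ 0.4 -0.8 -0.2] [ 0.03 -0.03  0.  ] 20.2
126 False [  7.9  47.9 126. ] [-2.  -3.4  0.2] [-0.08 -0.81 -0.16] 20.5
121 False [  7.8  47.  121.1] [-1.7 -9.6 -3.8] [-0.21 -2.22 -0.46] 20.8
116 False [  7.8  46.7 116.3] [ -2.7 -10.2  -2.6] [-0.13 -2.19 -0.48] 21.1
111 False [  7.8  46.7 111.3] [-2.5 -9.5 -2.2] [-0.02 -2.1  -0.46] 21.4
106 False [  7.8  46.8 106.3] [ -2.8 -11.   -2.5] [-0.11 -2.21 -0.46] 21.7
```

The open finger on the hinge side rubs the ear (10 N in −y at x ≈ 54 mm). I shift the tool 4 mm toward −y; the pads still cover the pull. Then I clamp and lift.

Run:
```python
from plan import *
F=np.c_[XR,YR,ZR]
Rs=np.c_[-XR,np.cross(-ZR,-XR),-ZR]
G=rk(8,44.3,0)
def show(k):
    wait(.05); s=read_state(); print(k,((s["eef_pos"]-O)@F).round(1),(s["ft_force"]@F).round(1),"gap",round(s["finger_gap"],1),round(s["time"],1)); return s
movel(G+106*ZR,Rs,30); show("shift")
print(movel(G+101*ZR,Rs,30,guard=8)); show("down")
clamp(); s=show("clamp")
if 28<s["finger_gap"]<40:
    print(movel(G+121*ZR,Rs,40,guard=15)); s=show("20 up")
    if 28<s["finger_gap"]<40: print(movel(G+235*ZR,Rs,80,guard=15)); show("up")
t=camera("top"); c=camera("side"); np.savez("t3.npz",**t); np.savez("s3.npz",**c)
im=np.zeros((480,800,3),np.uint8)
im[:,:480]=cv2.resize(c["image"][130:310,195:375],(480,480),interpolation=cv2.INTER_CUBIC); im[:320,480:]=cv2.resize(t["image"][150:260,230:340],(320,320),interpolation=cv2.INTER_CUBIC)
cv2.imwrite("pics/lift2.png",im)
```

```text
shift [  8.1  44.8 105.8] [ 0.3  0.5 -0.2] gap 85.6 22.1
False
down [  8.   44.5 100.9] [-0.8 -0.6 -0.3] gap 85.3 22.4
clamp [  8.   44.1 101.2] [-0.  -0.   4.6] gap 32.4 23.0
False
20 up [  8.   44.4 120.9] [-0.2 -0.4 -2.8] gap 32.1 23.7
False
up [  8.   44.5 234.6] [-0.3 -0.4 -3.3] gap 32.5 25.3
```

View pics/lift2.png

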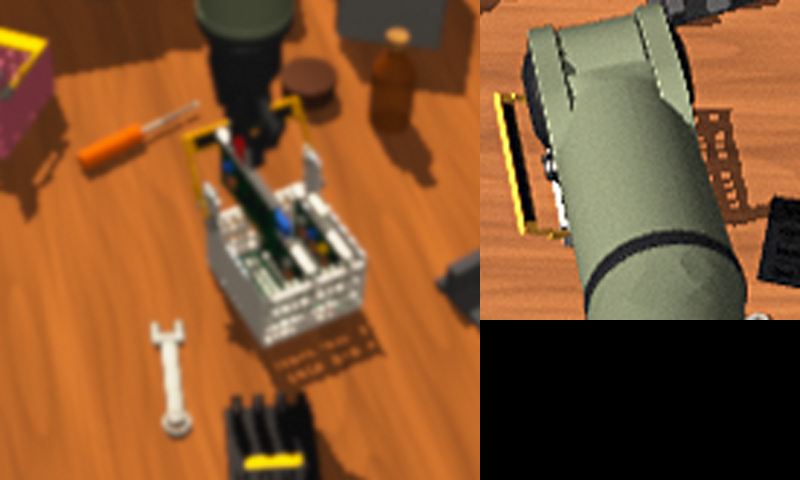

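The board hangs level from the gripper above the rack (red pull at (240,145) in the crop), clear of the guides. The blue and white boards are still in. I fix the stand's pose with rays from both views, then carry the board over it.

Run:
```python
from plan import *
for f,bx in(("top0",(325,215,380,255)),("side0",(275,270,325,335)),("s3",(275,270,325,335))):
    c=dict(np.load(f+".npz"))
    for p in blobs(c,(20,90,70),(36,255,255),bx,20):
        w=world(c,p,12.)[:,:2]; r=cv2.minAreaRect(w.astype(np.float32)); C=w-w.mean(0); d=np.linalg.svd(C,full_matrices=False)[2][0]
        print(f,len(p),w.mean(0).round(1),np.round(r[0],1),np.round(r[1],1),"long axis",np.degrees(np.arctan2(d[1],d[0])).round(1)%180)
# base outline of the stand: black pixels by ray on z=12
c=dict(np.load("top0.npz")); g=c["image"].max(2)
m=np.zeros(g.shape,np.uint8); m[212:260,320:385]=(g[212:260,320:385]<60)*255
m=cv2.morphologyEx(m,cv2.MORPH_OPEN,np.ones((7,7)))
v,u=np.nonzero(m); print(len(u),cv2.minAreaRect(world(c,np.c_[u,v],30.)[:,:2].astype(np.float32)))
F=np.c_[XR,YR,ZR]
xs=np.array([np.cos(np.radians(80)),np.sin(np.radians(80)),0]); ys=np.cross(ZR,xs)
R=np.c_[-xs,np.cross(-ZR,-xs),-ZR]
P=np.array([456.5,-222.5,0])+8*xs-4*ys   # tool over the pull (x 8), 4 mm to its -y side
movel(P+235*ZR,R,150); s=read_state(); print(s["eef_pos"].round(1),s["finger_gap"],s["ft_force"].round(1),s["time"])
t=camera("top"); c=camera("side"); np.savez("t4.npz",**t); np.savez("s4.npz",**c)
im=np.zeros((500,800,3),np.uint8)
im[:,:500]=cv2.resize(c["image"][180:340,210:370],(500,500),interpolation=cv2.INTER_CUBIC); im[:300,500:]=cv2.resize(t["image"][190:280,310:400],(300,300),interpolation=cv2.INTER_CUBIC)
cv2.imwrite("pics/over_stand.png",im)
```

```text
top0 68 [ 454.9 -222.6] [ 455.7 -222.2] [13.6 62.7] long axis 170.0
side0 154 [ 456.3 -224.7] [ 457.3 -224.3] [23.7 66.7] long axis 170.9
s3 160 [ 456.1 -224.6] [ 457.3 -224.3] [23.7 66.7] long axis 170.4
1170 ((451.8555908203125, -219.69813537597656), (148.63998413085938, 97.56244659423828), 80.16818237304688)
[ 462.  -214.6  235. ] 32.553930991762435 [-0.2 -0.2 -2.7] 27.15
```

View pics/over_stand.png

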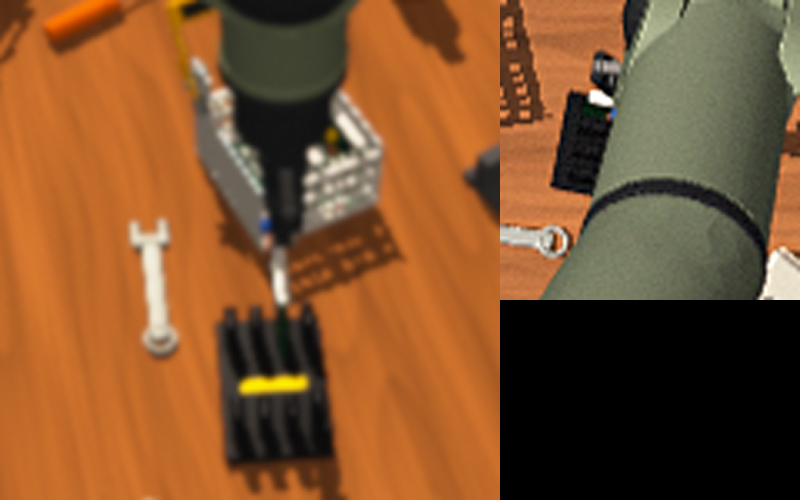

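The side view shows the board over the stand's middle slot (rail at (280,275), slots below, yellow mark at (272,383)). I check the board's lateral position by its rail in both depth pictures.

Run:
```python
from plan import *
xs=np.array([np.cos(np.radians(80.2)),np.sin(np.radians(80.2)),0]); ys=np.cross(ZR,xs); F=np.c_[xs,ys,ZR]; C=np.array([456.3,-223.,0])
for f,bx in(("t4",(320,200,370,250)),("s4",(270,230,330,330))):
    c=dict(np.load(f+".npz")); v,u=np.mgrid[bx[1]:bx[3],bx[0]:bx[2]]; p=np.c_[u.ravel(),v.ravel()]; l=(world(c,p)-C)@F
    im=c["image"][p[:,1],p[:,0]].astype(int); br=im.min(1)>110
    for nm,k in(("rail",br&(l[:,2]>222)&(l[:,2]<242)&(abs(l[:,1])<20)),("board",(l[:,2]>150)&(l[:,2]<220)&(abs(l[:,1])<20)&(abs(l[:,0])<75))):
        if k.sum()>3: print(f,nm,k.sum(),np.percentile(l[k],[3,50,97],axis=0).round(1).tolist())
    k=(l[:,2]>40)&(l[:,2]<62); print(f,"fins y hist",np.histogram(l[k,1],np.arange(-52,54,4))[0], "x",np.percentile(l[k,0],[2,98]))
c=dict(np.load("top0.npz")); v,u=np.mgrid[205:265,318:390]; p=np.c_[u.ravel(),v.ravel()]; l=(world(c,p)-C)@F
for n,lo,hi in(("+",30,66),("-",-66,-30)):
    k=(l[:,2]>46)&(l[:,2]<62)&(l[:,0]>lo)&(l[:,0]<hi); print(n,np.histogram(l[k,1],np.arange(-52,54,4))[0])
print(np.arange(-50,54,4)[:26])
```

```text
t4 rail 25 [[48.9, -5.2, 227.2], [59.1, -0.1, 230.5], [67.4, 3.6, 235.6]]
t4 board 38 [[43.2, -1.7, 154.8], [54.1, -0.1, 184.3], [68.1, 6.6, 206.6]]
t4 fins y hist [ 0  0  0  2  0  1  0  0  5  8 10  7  0  0  4  8 10  9  0  0  4  9  7  8
  0  0] x [37.605634   60.85721179]
s4 rail 56 [[-63.8, -3.5, 228.5], [-45.8, 0.6, 232.9], [-21.9, 5.3, 236.2]]
s4 board 78 [[-64.6, -0.3, 154.7], [-32.0, 3.2, 189.5], [38.8, 9.3, 209.8]]
s4 fins y hist [ 4  2  8 27 30 29  0  0  7 22 14 17  1  9 11 40 33 28 10  4 13 31 32 21
  0  0] x [-61.93116489 230.74839875]
+ [ 0  0  2 12  8  6  0  0  4 11  9  2  0  0  3  9 10  5  0  0  5  8  8  4
  0  0]
- [ 0  0  3  8  9  8  0  0  2  9 12  6  0  0  4  9 11  6  0  0  3  9  8  8
  0  0]
[-50 -46 -42 -38 -34 -30 -26 -22 -18 -14 -10  -6  -2   2   6  10  14  18
  22  26  30  34  38  42  46  50]
```

Rail centred at y ≈ 0, ends at −64 and +67 mm, and the slot lies between fins at ±12: aligned. I lower it with guards.

Run:
```python
from plan import *
s=read_state(); p=s["eef_pos"].copy(); p[2]=0; R=s["tool_rot"]
def show(k):
    wait(.1); s=read_state(); print(k,s["eef_pos"].round(1),s["ft_force"].round(1),"gap",round(s["finger_gap"],1),round(s["time"],1)); return s
for z,v,g in((150,120,10),(125,50,7),(104,50,7),(101,15,5),(96,10,4)):
    r=movel(p+z*ZR,None,v,guard=g); show((z,r))
    if r: break
```

```text
(150, False) [ 462.4 -214.9  150.8] [ 0.7 -1.4 -2.1] gap 32.4 28.2
(125, False) [ 462.1 -214.8  125.2] [ 0.4 -0.4 -2.8] gap 31.9 29.0
(104, False) [ 462.1 -214.8  104.1] [-0.1 -0.9 -3.2] gap 32.4 29.6
(101, False) [ 462.  -214.7  101. ] [ 0.2  0.3 -3. ] gap 32.2 30.1
(96, True) [ 462.1 -215.1   99.2] [-0.2 -1.7  6. ] gap 32.3 30.5
```

It touched the floor at TCP z 99.2, as predicted (99). I release, retreat straight up, then move aside and look.

Run:
```python
from plan import *
open_gripper(); wait(.2)
s=read_state(); p=s["eef_pos"].copy(); print(s["ft_force"].round(1),s["finger_gap"])
movel(p+30*ZR,None,60); movel(p+160*ZR,None,150)
s=read_state(); q=s["qpos"].copy(); q[0]+=-.75 if False else .75; goto_joints(q); wait(.3)
s=read_state(); print(s["eef_pos"].round(),s["time"],s["ft_force"].round(1))
t=camera("top"); c=camera("side"); np.savez("t5.npz",**t); np.savez("s5.npz",**c)
xs=np.array([np.cos(np.radians(80.2)),np.sin(np.radians(80.2)),0]); ys=np.cross(ZR,xs); F=np.c_[xs,ys,ZR]; C=np.array([456.3,-223.,0]); FR=np.c_[XR,YR,ZR]
for nm,cc in(("t",t),("s",c)):
  for n2,lo,hi in(("yel",(20,110,60),(36,255,255)),("red",(0,150,70),(6,255,255)),("blue",(100,120,60),(125,255,255))):
   for b in blobs(cc,lo,hi,(220,150,400,265) if nm=="t" else (240,140,350,340),18):
    w=world(cc,b); print(nm,n2,len(b),"rack",np.median((w-O)@FR,0).round(1),"stand",np.median((w-C)@F,0).round(1))
  v,u=np.mgrid[200:340,270:390]; pp=np.c_[u.ravel(),v.ravel()]; l=(world(cc,pp)-C)@F; br=cc["image"][pp[:,1],pp[:,0]].min(1)>110
  k=br&(l[:,2]>84)&(l[:,2]<104)&(abs(l[:,1])<15)&(abs(l[:,0])<80); print("rail",k.sum(),np.percentile(l[k],[3,50,97],axis=0).round(1).tolist() if k.any() else "")
im=np.zeros((500,800,3),np.uint8)
im[:,:450]=cv2.resize(c["image"][140:340,210:390],(450,500),interpolation=cv2.INTER_CUBIC); im[:350,450:]=cv2.resize(t["image"][160:270,240:350+0] if False else t["image"][150:280,240:370],(350,350),interpolation=cv2.INTER_CUBIC)
cv2.imwrite("pics/end.png",im)
```

```text
[-0.3 -0.6 -0.2] 85.29831812362349
[ 192. -471.  258.] 34.6167 [ 0.6 -0.1  0.5]
t yel 95 rack [112.5  -1.8 190.6] stand [360.4   8.3 190.6]
t yel 37 rack [-214.   146.4   14.4] stand [ 0.6 15.8 14.4]
t red 34 rack [-207.9  130.3  115.8] stand [ 13.1   0.6 115.8]
t blue 31 rack [  8.2   1.4 116.5] stand [261.6 -31.6 116.5]
rail 102 [[-58.9, -6.6, 89.7], [-10.9, -0.3, 96.5], [64.8, 3.9, 102.5]]
s yel 24 rack [-20.4 -44.2  68. ] stand [253.7 -82.1  68. ]
s yel 40 rack [-232.7  111.1   13.5] stand [ -2.  -25.5  13.5]
s yel 72 rack [-214.8  152.4   14. ] stand [-2.1 17.6 14. ]
s red 64 rack [-211.7  128.   109.4] stand [  8.9  -2.5 109.4]
s blue 33 rack [ -1.1   2.6 116.8] stand [252.1 -33.3 116.8]
rail 92 [[-63.7, -4.9, 92.3], [-30.0, 0.1, 96.4], [62.6, 4.5, 100.9]]
```

View pics/end.png

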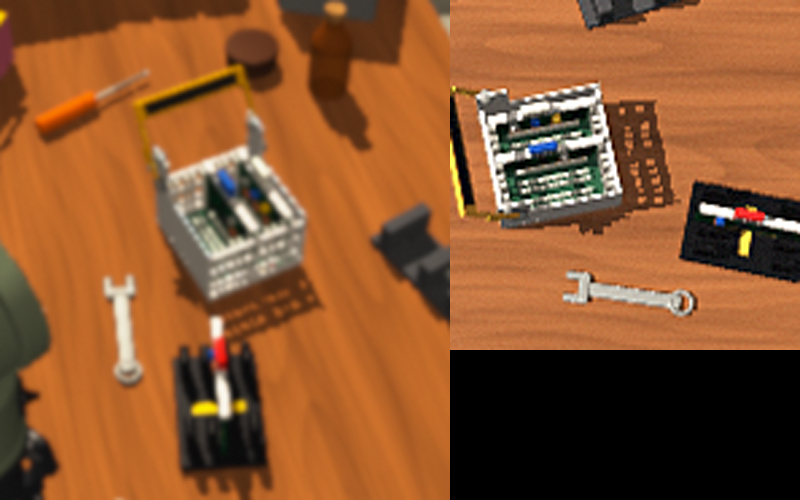

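The red board stands upright in the middle slot (rail at (222,370)), the bail is open at (190,90), and the blue and white boards are in the rack. Handing in.

```bash
python3 -c "
from workcell import *
print(finish_job())"
```

```text
the job is handed in; nothing more can be done
None
```

The red board is out of the rack and standing upright in the middle slot of the black comb stand. I handed the job in at about 35 s, and the hand-in gave no verdict.

- **What I did:** I hooked closed fingers under the bail and swung it over until it snapped. Then I gripped the red pull along its length, drew the board straight up and lowered it into the slot. It touched the slot floor at the height I expected, so I released it there.
- **Bail:** in the last pictures the bar sits where 2.2 rad puts it, so it is in its open detent.
- **Red board:** its rail is at z ≈ 96 mm, which puts the board on the slot floor. It is centred to about 2 mm and in line with the slot.
- **Rack and other boards:** the blue board's pull measures within about 1 mm of where it started, so the rack has not moved and the board is still seated. I judged the white board, and that the neighbouring things were untouched, by eye only. The arm stands clear of everything.
- **What went wrong:** the first descent on the pull stopped early because the open finger on the hinge side rubbed the rack's ear. The clamp then closed on nothing. I went up and came down again with the force logged; it reached about 11 N sideways. I then shifted the tool 4 mm and the grip held.
- **What disagreed:** I felt no detent force (5 to 8 N expected) at the ends of the swing steps, so I relied on the camera for the snap. The two cameras also differed by about 2 mm on the stand's position.

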